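# Stand a circuit board back on its legs against the stop rail

## Robot

A 6-joint arm with a two-finger parallel gripper is mounted at the origin on the work surface. World frame = base frame: x ahead of the robot, y to its left, z up, the work surface at z = 0. Lengths are in m, angles in rad, forces in N, time in s.
With the tool pointing down it reaches from about 0.35 to 1 m from the base axis. Payload 7.1 kg.
Tool frame: the origin (TCP) lies midway between the tips of the shut fingers; the grasp point (between the pads) lies 19 mm behind it (r.grasp_offset is the distance from the TCP to the grasp point, in m); z points along the fingers, y is the direction in which the jaws open and shut (so a half turn about z gives the same grasp; the last joint's range is limited). The gripper opens to 85 mm and grips with 20 to 120 N. Pads are 22 mm wide; open, the fingers measure 114 mm over their backs; the gripper's body (76 mm by 85 mm) begins 54 mm behind the grasp point. The pads swing forward as they close: fully open they stand 13 mm farther back than shut.
Start: joints at [-0.019, 0.423, 1.63, -0, 1.089, -0.019], TCP at [0.625, 0, 0.231] pointing down, gripper open.
Joint ranges: [-3, 3], [-0.9, 2.11], [0.09, 2.58], [-1.31, 4.45], [0.11, 2.69], [-2.54, 2.54]. Speed limits (rad/s): [2.39, 2.39, 3.01, 3.14, 3.14, 3.14].

## Interface

Orientations are given as a unit quaternion [x, y, z, w].
In Python, from cell import r gives the robot as it stands.
- The arm moves only by the shell command python3 -m handwheel 'ROWS' [FORCE]. ROWS is a JSON object of lists of equal length, an entry for each row: "linear": the shift along the world's x, y, z in units of 25 mm (1.0 is 25 mm), a list of three; "twist": the turn about the world's z in units of 5 degrees (1.0 is 5 degrees); "jaw": the finger opening in mm, from 0 to 85.4. In form: {"linear": [[x, y, z], ...], "twist": [twist, ...], "jaw": [jaw, ...]}. A call has 1 to 12 rows; each row shifts and turns the commanded pose from where the row before left it; what a row does not reach is not made up. A row lasts 1/10 s, in which the tool goes at most 50 mm and 8.59 degrees, less where a joint would pass 70% of its speed; a pose out of reach is approached as far as the arm can. A call is refused whole if a number of a shift passes 1 or a number of a turn 1, either way. A call with a gripper value outside its range is refused whole. The fingers move at their own pace and stop on an object; FORCE is the grip in N (left out, the last holds). Time passes only in rows, so rows that do not move let the fingers close. It gives the time, the measured TCP pose, the force and the opening at its end, in the units of the state.
- r.observe(): the state, without advancing time (a new reading comes with each control period).
- r.capture(name): name is "scene" or "side" or "wrist"; returns (picture, depth): 400x640x3 uint8, red, green, blue; 400x640 float32, m along the optical axis (not along the pixel's ray), 0 where there is no reading.
- r.calibration(name): a dict with "fx", "fy", "cx", "cy" (pixels), "R" (3x3) and "t" (3): a world point X has camera coordinates R X + t. Camera axes: x right, y down, z forward; pixel columns grow to the right and rows downward; lengths in m; the calibration is good to about 2 mm. A picture is of the moment at which its call begins: read the wrist's pose just before it. calibration takes no time and is no camera call; for the wrist camera it gives the pose at the moment of the call.
- r.hand_in(): hands the job in, once; it reports no verdict.
Trained networks look in the newest picture that a camera, given by its name, has taken for a name from the list of things; names that differ only in an ending like _2 or _b are one class to them, and where a whole thing is asked for, a point or a joint stands for the part that bears it (a point fixed in the world has none). Each returns a list of dicts, best first, with "confidence" (0 to 1); they miss things now and then, are a little off and sometimes report something else, mostly with a low value. They report only what shows in the picture. A call takes as long as a camera call.
- r.look_for(camera, query): "pixel" ([column, row] in pixels, amid what is visible of it).
- r.outline_of(camera, query): "mask" (400x640 bool, what is visible of it) and "pixel" ([column, row] in pixels, amid what is visible of it).
- r.mark_of(camera, query): "pixel" ([column, row] in pixels: a listed point, or the origin of a listed thing).
The state is a dict: "t": time; "joint_positions": joint angles; "qvel": joint speeds; "effort": joint torques, N m; "eef_pos": TCP position; "eef_rot": TCP orientation; "contact_force": force on the tool from outside, world axes, zero at the start; "moment": the same for the moment, N m; "width": finger opening in m.
Only numpy, scipy, OpenCV 4.12 (cv2) and the standard library are available. Lean on these libraries where they do the work, as an engineer would, in place of code of your own. Each camera call takes 0.05 s, during which the arm holds its last target. There are 200 camera calls.

## Task

The circuit board has been left standing on its connector edge: push it over with the fingertips so that it comes down on its four legs, component side up, and let it settle; then push it along the bench until both front legs rest flush against the aluminium stop rail, well within the rail's length. Only push: do not lift or carry the board, and leave the multimeter, jar and spool where they are. Finish with the fingers clear.

Things in the scene. Friction and masses are not known exactly. Their poses are not given: they have to be found in the camera images.
- board: Loose pale green circuit board, 0.2 kg: plate 70 (x) x 110 (y) x 3 mm on four round steel legs (8 mm thick, 25 mm long) under its corners. Origin: centre of the four leg ends; z up once it stands on them. At the start it stands on its -x edge: own +x up, plate upright, legs pointing level towards the rail (within 0.25 rad of square), component face towards the robot's side.
- heel (a point): Board, midway between the ends of its two rear legs, at the connector edge (own x -35, y 0, z 0 mm). The board rocks over this line, which stays on the bench. At the start it is 26.5 mm from the plate's mid-plane, on the rail's side. After tipping, the board lies some 40 to 95 mm short of the rail, own +x towards it, and slides with about 2 N.
- components (a point): Board, middle of the connector row on its component face (own x -26, y 0, z 35 mm). Four connectors, flush with the -x edge, rise 14 mm from the plate (own z 42 mm); a heat sink 20 x 24 mm at the centre and two small capacitors beside it rise 8 mm. From own x +12 to +35 mm the face is nearly bare.
- top_edge (a point): Board, middle of the plate's +x edge (own x +35, y 0, z 26.5 mm): the top of the upright board at the start, 70 mm above the bench; the front edge afterwards. Pushed near this edge on the component face, towards the rail, the board rocks over its lower leg ends and after about 40 degrees falls onto all four legs.
- toe_left (a point): Front face of the left front leg at its end (own x +35, y +51, z 0 mm).
- toe_right (a point): Front face of the right front leg at its end (own x +35, y -51, z 0 mm).
- rail_face (a point): Straight aluminium stop rail fixed to the bench, 300 mm long, 20 mm high and thick, with a flat flange on its far side. This point: middle of its near face (towards the board) at bench height; own x points into the rail, away from the board, own y along the rail, 150 mm either way. The front legs come to rest against this face.
- multimeter: Bystander: grey handheld meter lying on its back beyond the rail, 150 x 75 x 32 mm (dial to 39 mm), origin at the centre of its underside. Leave alone.
- jar: Bystander: white jar, 48 mm in diameter, 70 mm tall, standing beside the board's way, origin at the centre of its underside. Leave alone.
- spool: Bystander: metal spool of wire, 54 mm in diameter, 40 mm tall, standing beside the board's way on the other side, origin at the centre of its underside. Leave alone.

How it is judged:
On the way, in this order (a step that is already met when the one before it is completed fails the run):
1. the board stands on its four legs on the bench (angle between board's own z axis and vertical below 0.06 rad and height (world z) of board below 0.006 m), for 0.2 s.
2. both front legs are against the stop rail (all of step 1 and x of each of toe_left, toe_right in the frame of rail_face above -0.006 m and y of board in the frame of rail_face between -0.1 and 0.1 m), for 0.2 s.
At the end, for the whole second after the job is handed in: The board stands at rest on its four legs, component side up (tilt under 0.06 rad, leg ends within 6 mm of the bench), both front legs within 6 mm of the stop rail's near face, the board's middle within 100 mm of the rail's middle along the rail (all of step 2 and linear speed of board below 0.01 m/s); the robot touches nothing.
It fails at once if the board is lifted: its rear leg ends leave the bench by more than 20 mm (this also happens if it falls on its components) (height (world z) of heel above 0.02 m).
It fails at once if the multimeter is moved by more than 20 mm (distance of multimeter from where it was at the start of the episode above 0.02 m).
It fails at once if the jar is moved by more than 20 mm (distance of jar from where it was at the start of the episode above 0.02 m).
It fails at once if the spool is moved by more than 20 mm (distance of spool from where it was at the start of the episode above 0.02 m).
It also fails if it takes over 45 s, if anything falls off the work surface, if the arm or the gripper's body presses on something with over 40 N, if the wrist force passes 120 N, or if a joint passes its speed limit or range.

## Working session

There is one attempt and no reset: what is moved stays moved. The work goes in short steps, Python scripts to look and compute and a shell command to move; the robot and the scene stay as the last step left them, time stands still between calls to the robot, and variables do not carry over. Pictures are saved under pics/ and viewed, about 8 in all and at most 12, crops included, and the job is handed in when it is done.

```bash
mkdir -p pics; cat > h.py <<'E'
import numpy as np, cv2
from cell import r
def grab(cam,name=None):
    p,d=r.capture(cam)
    if name: cv2.imwrite('pics/'+name+'.png',p[:,:,::-1])
    return p,d
def pts(cam,d,mask=None):
    c=r.calibration(cam)
    m=(d>0) if mask is None else (d>0)&mask
    v,u=np.nonzero(m); z=d[v,u]
    X=np.c_[(u-c['cx'])/c['fx']*z,(v-c['cy'])/c['fy']*z,z]
    return (X-np.array(c['t']))@np.array(c['R'])
def onz(cam,px,h):
    c=r.calibration(cam);R=np.array(c['R']);o=-R.T@np.array(c['t'])
    k=R.T@np.array([(px[0]-c['cx'])/c['fx'],(px[1]-c['cy'])/c['fy'],1])
    return o+k*(h-o[2])/k[2]
E
python3 - <<'E'
from h import *
np.set_printoptions(precision=4,suppress=True)
H=dict(heel=0,top_edge=.07,rail_face=0,toe_left=.07,toe_right=.07,jar=0,spool=0,multimeter=0,components=.009)
for cam in('scene','side'):
    p,d=grab(cam,cam+'0')
    for q,h in H.items():
        for m in r.mark_of(cam,q)[:2]: print(cam,q,m['pixel'],round(m['confidence'],2),onz(cam,m['pixel'],h))
    for q in('board','jar','spool','multimeter','rail_face'):
        for o in r.outline_of(cam,q)[:1]:
            P=pts(cam,d,o['mask']); print(cam,q,'mask',round(o['confidence'],2),len(P),*[np.percentile(P,k,axis=0) for k in(2,50,98)] if len(P) else '')
print(r.observe()['t'])
E
```

```text
scene heel [344.7, 155.4] 0.67 [ 0.4757 -0.0067  0.    ]
scene top_edge [349.8, 129.6] 0.56 [ 0.4591 -0.0088  0.07  ]
scene rail_face [353.0, 144.7] 0.67 [ 0.4348 -0.0123  0.    ]
scene rail_face [300.9, 207.7] 0.59 [0.656  0.0123 0.    ]
scene toe_left [364.2, 148.4] 0.69 [0.4865 0.0502 0.07  ]
scene toe_right [327.9, 124.8] 0.63 [ 0.4779 -0.057   0.07  ]
scene toe_right [390.5, 214.2] 0.59 [0.5957 0.1882 0.07  ]
scene jar [263.0, 142.1] 0.63 [ 0.5664 -0.1887  0.    ]
scene spool [391.5, 214.1] 0.88 [0.5478 0.1711 0.    ]
scene spool [354.3, 146.5] 0.52 [ 0.4377 -0.0063  0.    ]
scene multimeter [271.0, 256.1] 0.85 [0.7804 0.0429 0.    ]
scene multimeter [296.5, 206.0] 0.57 [0.6586 0.0021 0.    ]
scene components [345.9, 159.0] 0.22 [0.4899 0.0071 0.009 ]
scene board mask 0.68 942 [ 0.457  -0.0549  0.0014] [ 0.4602 -0.002   0.0377] [0.4799 0.0501 0.071 ]
scene jar mask 0.86 592 [ 0.5518 -0.2058  0.0051] [ 0.5778 -0.1773  0.0481] [ 0.5921 -0.1658  0.0721]
scene spool mask 0.63 3124 [ 0.7487 -0.0245  0.0092] [0.789  0.0541 0.0325] [0.8216 0.1195 0.0393]
scene multimeter mask 0.6 3020 
[... 466 characters left out ...]
]
side toe_right [326.9, 333.7] 0.46 [ 0.5623 -0.2448  0.07  ]
side jar [328.1, 334.9] 0.67 [ 0.5716 -0.1933  0.    ]
side spool [297.1, 199.9] 0.58 [0.5521 0.1711 0.    ]
side multimeter [414.9, 228.5] 0.79 [0.7814 0.0458 0.    ]
side components [252.7, 254.8] 0.78 [ 0.4549 -0.0022  0.009 ]
side board mask 0.89 702 [ 0.445  -0.0591 -0.0015] [ 0.4609 -0.0291  0.032 ] [0.4838 0.0488 0.0704]
side jar mask 0.94 1346 [ 0.5473 -0.2129  0.0018] [ 0.5684 -0.2037  0.0487] [ 0.5905 -0.1708  0.071 ]
side spool mask 0.92 605 [ 0.5272  0.144  -0.0009] [0.5506 0.1598 0.0289] [0.5749 0.1948 0.0409]
side rail_face mask 0.73 2816 [ 0.6468 -0.1394  0.0001] [ 0.685  -0.0222  0.0069] [0.7237 0.1505 0.0208]
1.5
```

View pics/scene0.png

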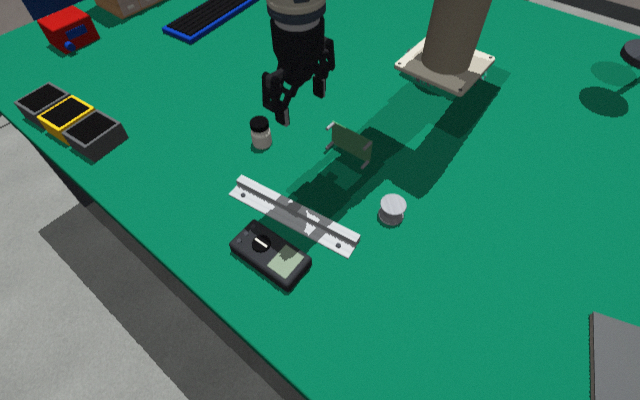

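View pics/side0.png

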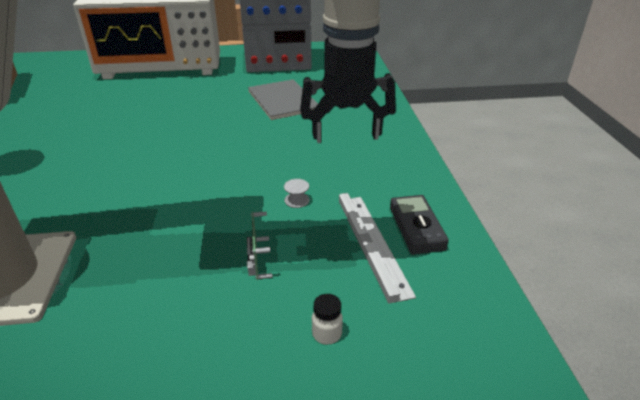

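```bash
python3 - <<'E'
from h import *
np.set_printoptions(precision=4,suppress=True)
print(r.observe()['eef_rot'],r.observe()['eef_pos'])
for cam in('scene','side'):
    p,d=grab(cam)
    P=pts(cam,d)
    def box(a,b): return P[np.all((P>a)&(P<b),axis=1)]
    B=box([.43,-.075,.03],[.475,.075,.066]); T=box([.43,-.075,.066],[.475,.075,.076])
    for n,Q in(('plate',B),('platetop',T),('railtop',box([.6,-.2,.016],[.73,.2,.026]))):
        if len(Q)<10: print(cam,n,len(Q)); continue
        l=cv2.fitLine(Q[:,:2].astype(np.float32),cv2.DIST_HUBER,0,.01,.01).ravel()
        if l[1]<0:l[:2]*=-1
        s=(Q[:,:2]-l[2:])@l[:2]; nn=(Q[:,:2]-l[2:])@[l[1],-l[0]]
        print(cam,n,len(Q),'yaw',np.arctan2(-l[0],l[1]),l[2:]+l[:2]*s.min(),l[2:]+l[:2]*s.max(),np.percentile(nn,[3,50,97]))
    # rail near edge
    Q=box([.6,-.2,.016],[.73,.2,.026])
    print(cam,'railx by y',[(y,np.percentile(Q[abs(Q[:,1]-y)<.01,0],[3,97]).round(4)) for y in(-.1,-.05,0,.05,.1) if (abs(Q[:,1]-y)<.01).sum()>3])
E
```

```text
[ 0.7071  0.7071 -0.      0.    ] [0.625  0.     0.2313]
scene plate 425 yaw 0.017826991 [ 0.4611 -0.058 ] [0.4591 0.0512] [-0.0019  0.      0.0018]
scene platetop 137 yaw 0.05327304 [ 0.4642 -0.0584] [0.4583 0.0517] [-0.0048 -0.0012  0.0129]
scene railtop 1247 yaw 0.13498898 [ 0.6913 -0.1406] [0.6508 0.1571] [-0.0103  0.0002  0.0091]
scene railx by y [(-0.1, array([0.6762, 0.6945])), (-0.05, array([0.6687, 0.6888])), (0, array([0.6621, 0.6811])), (0.05, array([0.6545, 0.6746])), (0.1, array([0.6483, 0.668 ]))]
side plate 179 yaw 0.044806316 [ 0.4588 -0.0608] [0.4539 0.0494] [-0.0075  0.0005  0.0125]
side platetop 124 yaw 0.002151684 [ 0.4622 -0.0597] [0.462  0.0515] [-0.0033 -0.0004  0.0117]
side railtop 1156 yaw 0.135462 [ 0.6912 -0.1417] [0.6506 0.156 ] [-0.0093 -0.0001  0.0099]
side railx by y [(-0.1, array([0.6763, 0.6961])), (-0.05, array([0.6689, 0.6887])), (0, array([0.6623, 0.6817])), (0.05, array([0.6559, 0.6751])), (0.1, array([0.649 , 0.6681]))]
```

```bash
python3 -m handwheel '{"linear":[[-1,0,0],[-1,0,0],[-1,0,0],[-1,0,0],[-1,0,0],[-1,0,0],[-1,0,0],[-1,0,0],[-1,-0.16,0],[0,0,0]],"twist":[0,0,0,0,0,0,0,0,0,0],"jaw":[85,85,85,85,85,85,85,85,85,85]}' && python3 -m handwheel '{"linear":[[0,0,-1],[0,0,-1],[0,0,-1],[0,0,-1],[0,0,-1],[0,0,-1],[0,0,-1],[0,0,-0.3],[0,0,0]],"twist":[0,0,0,0,0,0,0,0,0],"jaw":[85,85,85,85,85,85,85,85,85]}'
python3 - <<'E'
from h import *
grab('side','side1');p=cv2.imread('pics/side1.png')[130:300,150:420]
cv2.imwrite('pics/side1c.png',cv2.resize(p,None,fx=2.9,fy=2.9))
E
```

```text
t: 2.6
eef_pos: [0.3969, -0.0041, 0.231]
eef_rot: [0.707, 0.707, -0.001, -0.001]
contact_force: [-0.2, -0.1, -0.5]
width: 0.085
t: 3.5
eef_pos: [0.3999, -0.004, 0.0481]
eef_rot: [0.707, 0.707, -0.001, -0.001]
contact_force: [-0.4, -0.0, -0.2]
width: 0.085
```

View pics/side1c.png

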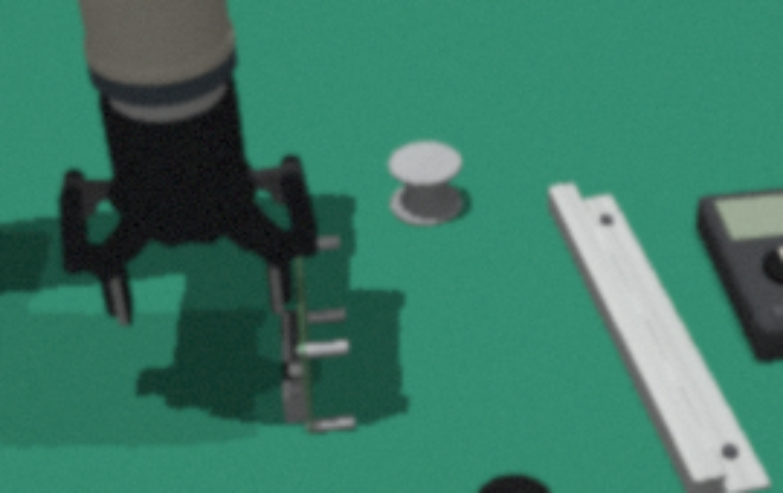

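The side picture shows the front finger just behind the plate (crop pixel ~285,270), because the jaws open along world x. I'll back off, then turn the jaws by 90° so they lie along the board.

```bash
python3 -m handwheel '{"linear":[[-0.5,0,0],[0,0,0],[0,0,0],[0,0,0],[0,0,0],[0,0,0],[0,0,0],[0,0,0],[0,0,0],[0,0,0]],"twist":[0,1,1,1,1,1,1,1,1,1],"jaw":[85,85,85,85,85,85,85,85,85,85]}' && python3 -m handwheel '{"linear":[[0,0,0],[0,0,0],[0,0,0],[0,0,0],[0,0,0],[0,0,0],[0,0,0],[0,0,0],[0,0,0],[0,0,0],[0,0,0]],"twist":[1,1,1,1,1,1,1,1,1,0.4,0],"jaw":[85,85,85,85,85,85,85,85,85,85,85]}'
python3 - <<'E'
from h import *
print(r.observe()['joint_positions'])
grab('side','side2');p=cv2.imread('pics/side2.png')[130:300,150:420]
cv2.imwrite('pics/side2c.png',cv2.resize(p,None,fx=2.9,fy=2.9))
E
```

```text
t: 4.55
eef_pos: [0.3873, -0.004, 0.05]
eef_rot: [0.381, 0.925, 0.0, 0.001]
contact_force: [0.9, -0.6, 0.2]
width: 0.0851
t: 5.65
eef_pos: [0.3874, -0.004, 0.0499]
eef_rot: [-0.018, 1.0, -0.0, 0.001]
contact_force: [-0.2, 0.6, 0.3]
width: 0.0851
[-4.10171510e-02  4.46074698e-01  2.23992481e+00  2.57952521e-07
  4.53905939e-01 -1.64691205e+00]
```

View pics/side2c.png

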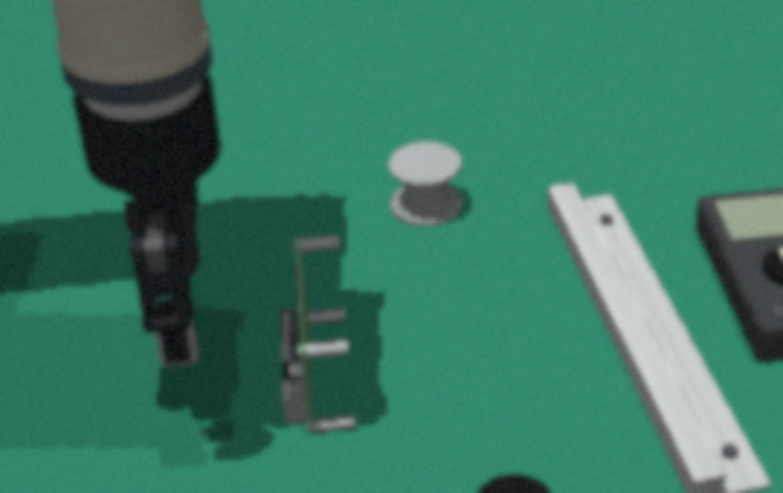

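Jaws now lie across the push direction and the board is still upright (plate at crop x≈300). Next I approach and tip it slowly.

```bash
python3 -m handwheel '{"linear":[[0.6,0,0],[0.6,0,0],[0.6,0,0],[0.3,0,0],[0.2,0,0],[0.2,0,0],[0.2,0,0],[0.2,0,0],[0.2,0,0],[0.2,0,0]],"twist":[0,0,0,0,0,0,0,0,0,0],"jaw":[85,85,85,85,85,85,85,85,85,85]}' 
python3 - <<'E'
from h import *
grab('side','side3');p=cv2.imread('pics/side3.png')[130:300,150:420]
cv2.imwrite('pics/side3c.png',cv2.resize(p,None,fx=2.9,fy=2.9))
E
```

```text
t: 6.7
eef_pos: [0.4704, -0.004, 0.0488]
eef_rot: [-0.017, 1.0, -0.0, 0.0]
contact_force: [-0.6, 0.1, 1.2]
width: 0.0851
```

View pics/side3c.png

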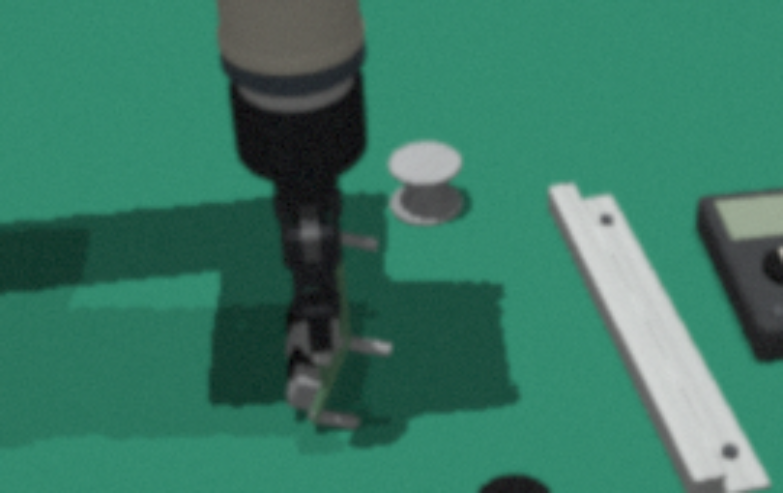

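The plate is leaning toward the rail by about 20° (crop 340,270 down to 315,415), so it is tipping, not sliding. I'll continue.

```bash
python3 -m handwheel '{"linear":[[0.2,0,0],[0.2,0,0],[0.2,0,0],[0.2,0,0],[0.2,0,0],[0.2,0,0],[0.2,0,0],[0,0,0],[0,0,0],[0,0,0]],"twist":[0,0,0,0,0,0,0,0,0,0],"jaw":[85,85,85,85,85,85,85,85,85,85]}' 
python3 - <<'E'
from h import *
grab('side','side4');p=cv2.imread('pics/side4.png')[130:300,150:420]
cv2.imwrite('pics/side4c.png',cv2.resize(p,None,fx=2.9,fy=2.9))
E
```

```text
t: 7.75
eef_pos: [0.5047, -0.0039, 0.0488]
eef_rot: [-0.017, 1.0, 0.0, -0.0]
contact_force: [0.2, -0.0, 0.2]
width: 0.0848
```

View pics/side4c.png

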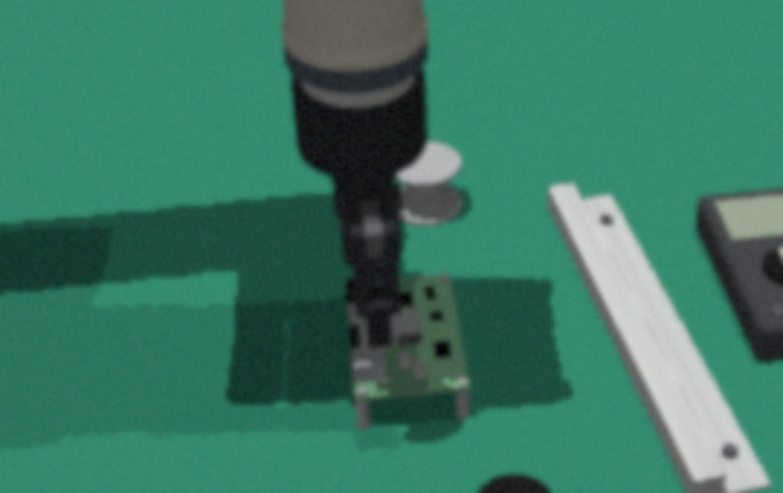

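The board is down on its legs, component side up. I'll rise, back off clear and measure.

```bash
python3 -m handwheel '{"linear":[[0,0,0.6],[-1,0,0.4],[-1,0,0],[-1,0,0],[-1,0,0],[0,0,0]],"twist":[0,0,0,0,0,0],"jaw":[85,85,85,85,85,85]}' 
cat > m.py <<'E'
from h import *
np.set_printoptions(precision=4,suppress=True)
for cam in('scene','side'):
    p,d=grab(cam)
    for q,h in dict(toe_left=0,toe_right=0,top_edge=.0265,heel=0).items():
        for m in r.mark_of(cam,q)[:1]: print(cam,q,round(m['confidence'],2),onz(cam,m['pixel'],h))
    P=pts(cam,d)
    px=p.reshape(-1,3)[(d>0).ravel()].astype(int)
    s=np.all((P>[.44,-.1,.02])&(P<[.68,.1,.034]),axis=1)&(px[:,1]>px[:,0]+5)
    Q=P[s]
    if len(Q)>50:
        (c,wh,a)=cv2.minAreaRect(Q[:,:2].astype(np.float32)); print(cam,'plate',len(Q),c,wh,a,'z',np.percentile(Q[:,2],[5,50,95]))
        k=[(y,np.percentile(Q[abs(Q[:,1]-y)<.006,0],[2,98]).round(4)) for y in np.arange(-.05,.06,.02) if (abs(Q[:,1]-y)<.006).sum()>5]
        print(k)
print(r.observe()['t'],r.observe()['eef_pos'])
E
python3 m.py
```

```text
t: 8.4
eef_pos: [0.4006, -0.0038, 0.0735]
eef_rot: [-0.017, 1.0, 0.0, -0.002]
contact_force: [0.5, -0.5, 0.3]
width: 0.0849
scene toe_left 0.85 [ 0.5598  0.0524 -0.    ]
scene toe_right 0.86 [ 0.5557 -0.053  -0.    ]
scene top_edge 0.94 [ 0.5559 -0.0089  0.0265]
scene heel 0.81 [ 0.4807 -0.0082  0.    ]
scene plate 904 (0.5806717872619629, -0.0028881579637527466) (0.1870056539773941, 0.1982937455177307) 2.2688357830047607 z [0.021  0.0286 0.0307]
[(np.float64(-0.05), array([0.4978, 0.6704])), (np.float64(-0.030000000000000002), array([0.5017, 0.6668])), (np.float64(-0.010000000000000002), array([0.4963, 0.6649])), (np.float64(0.009999999999999995), array([0.5029, 0.6621])), (np.float64(0.03), array([0.507 , 0.6586])), (np.float64(0.05), array([0.4895, 0.6567]))]
side toe_left 0.83 [0.5621 0.0549 0.    ]
side toe_right 0.82 [ 0.553  -0.0524  0.    ]
side top_edge 0.94 [ 0.5574 -0.0049  0.0265]
side heel 0.89 [0.4916 0.0002 0.    ]
side plate 1059 (0.5240224599838257, -0.0033685602247714996) (0.07023409008979797, 0.1136149913072586) 1.1895315647125244 z [0.0252 0.0273 0.0296]
[(np.float64(-0.05), array([0.4917, 0.559 ])), (np.float64(-0.030000000000000002), array([0.5108, 0.5585])), (np.float64(-0.010000000000000002), array([0.5067, 0.558 ])), (np.float64(0.009999999999999995), array([0.5065, 0.5582])), (np.float64(0.03), array([0.5104, 0.557 ])), (np.float64(0.05), array([0.5095, 0.557 ]))]
8.9 [ 0.4054 -0.004   0.0738]
```

```bash
python3 -m handwheel '{"linear":[[0,0,-0.8],[0,0,-0.8],[0,0,-0.8],[0,0,-0.4],[0.6,0,0],[0.6,0,0],[0.6,0,0],[0.6,0,0],[0.3,0,0],[0.2,0,0],[0,0,0]],"twist":[0,0,0,0,0,0,0,0,0,0,0],"jaw":[85,85,85,85,85,85,85,85,85,85,85]}' && python3 -m handwheel '{"linear":[[0.3,0.04,0],[0.3,0.04,0],[0.3,0.04,0],[0.3,0.04,0],[0.3,0.04,0],[0.3,0.04,0],[0.3,0.04,0],[0.3,0.04,0],[0.3,0.04,0],[0.3,0.04,0],[0,0,0]],"twist":[0.12,0.12,0.12,0.12,0.12,0.12,0.12,0.12,0.12,0.08,0],"jaw":[85,85,85,85,85,85,85,85,85,85,85]}'
python3 m.py
python3 - <<'E'
from h import *
grab('side','side5');p=cv2.imread('pics/side5.png')[130:300,150:420]
cv2.imwrite('pics/side5c.png',cv2.resize(p,None,fx=2.9,fy=2.9))
E
```

```text
t: 10.0
eef_pos: [0.4775, -0.004, 0.0038]
eef_rot: [-0.017, 1.0, -0.0, -0.0]
contact_force: [0.1, 0.9, 0.8]
width: 0.0851
t: 11.1
eef_pos: [0.5542, 0.0061, 0.0041]
eef_rot: [-0.068, 0.998, -0.0, 0.001]
contact_force: [0.3, 0.4, -0.2]
width: 0.085
scene toe_left 0.61 [ 0.6218  0.0694 -0.    ]
scene toe_right 0.71 [ 0.6335 -0.0289  0.    ]
scene top_edge 0.55 [0.6379 0.0178 0.0265]
scene heel 0.89 [0.5612 0.0077 0.    ]
scene plate 1039 (0.6131682395935059, -0.004194915294647217) (0.1347716897726059, 0.19751587510108948) 5.904728889465332 z [0.0214 0.0284 0.0309]
[(np.float64(-0.05), array([0.567 , 0.6707])), (np.float64(-0.030000000000000002), array([0.5895, 0.6681])), (np.float64(-0.010000000000000002), array([0.5778, 0.6642])), (np.float64(0.009999999999999995), array([0.5728, 0.6621])), (np.float64(0.03), array([0.5685, 0.6599])), (np.float64(0.05), array([0.5621, 0.6544]))]
side toe_left 0.72 [0.6278 0.0659 0.    ]
side toe_right 0.97 [ 0.6358 -0.038   0.    ]
side top_edge 0.75 [0.6246 0.0178 0.0265]
side heel 0.76 [0.5683 0.0057 0.    ]
side plate 935 (0.6090161204338074, 0.014112800359725952) (0.13741251826286316, 0.11356361210346222) 8.672778129577637 z [0.0249 0.0272 0.0297]
[(np.float64(-0.05), array([0.55  , 0.5883])), (np.float64(-0.030000000000000002), array([0.574 , 0.6408])), (np.float64(-0.010000000000000002), array([0.5944, 0.6379])), (np.float64(0.009999999999999995), array([0.5867, 0.6361])), (np.float64(0.03), array([0.5857, 0.6337])), (np.float64(0.05), array([0.5364, 0.6295]))]
11.6 [0.5524 0.006  0.0039]
```

View pics/side5c.png

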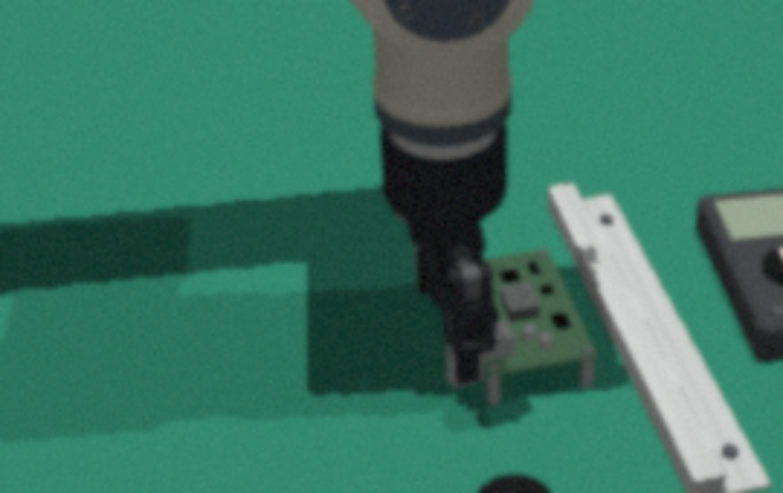

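The board is upright and nearly parallel to the rail, with about 25 mm left. I'll push the rest gently.

```bash
python3 -m handwheel '{"linear":[[0.2,0.028,0],[0.2,0.028,0],[0.2,0.028,0],[0.2,0.028,0],[0.1,0.013,0],[0,0,0]],"twist":[0,0,0,0,0,0],"jaw":[85,85,85,85,85,85]}' && python3 -m handwheel '{"linear":[[0.04,0.005,0],[0.04,0.005,0],[0,0,0]],"twist":[0,0,0],"jaw":[85,85,85]}'
python3 m.py
```

```text
t: 12.25
eef_pos: [0.5757, 0.0092, 0.0039]
eef_rot: [-0.068, 0.998, -0.0, 0.0]
contact_force: [0.4, 0.7, 0.3]
width: 0.085
t: 12.55
eef_pos: [0.5765, 0.0094, 0.0038]
eef_rot: [-0.068, 0.998, 0.0, -0.0]
contact_force: [-2.6, -0.2, 1.4]
width: 0.0853
scene toe_left 0.95 [0.6502 0.0703 0.    ]
scene toe_right 0.92 [ 0.6653 -0.0272  0.    ]
scene top_edge 0.91 [0.6597 0.014  0.0265]
scene heel 0.96 [0.5876 0.0111 0.    ]
scene plate 1078 (0.6226104497909546, -0.002600051462650299) (0.11028043180704117, 0.19962802529335022) 4.3578667640686035 z [0.0214 0.0284 0.0307]
[(np.float64(-0.05), array([0.5891, 0.6713])), (np.float64(-0.030000000000000002), array([0.5789, 0.6676])), (np.float64(-0.010000000000000002), array([0.5991, 0.6641])), (np.float64(0.009999999999999995), array([0.5882, 0.6624])), (np.float64(0.03), array([0.5937, 0.66  ])), (np.float64(0.05), array([0.5834, 0.6558]))]
side toe_left 0.59 [0.6486 0.0795 0.    ]
side toe_right 0.85 [ 0.6613 -0.0273  0.    ]
side top_edge 0.93 [0.6545 0.0243 0.0265]
side heel 0.92 [0.5902 0.0159 0.    ]
side plate 848 (0.6197441816329956, 0.014905788004398346) (0.10957107692956924, 0.11494988948106766) 7.111405372619629 z [0.0248 0.0273 0.0297]
[(np.float64(-0.05), array([0.5817, 0.5911])), (np.float64(-0.030000000000000002), array([0.5724, 0.6626])), (np.float64(-0.010000000000000002), array([0.6167, 0.6615])), (np.float64(0.009999999999999995), array([0.6117, 0.6587])), (np.float64(0.03), array([0.6358, 0.6565])), (np.float64(0.05), array([0.5605, 0.6532]))]
13.05 [0.577  0.0094 0.0038]
```

```bash
python3 -m handwheel '{"linear":[[0.04,0.005,0],[0.04,0.005,0],[0.04,0.005,0],[0,0,0]],"twist":[0,0,0,0],"jaw":[85,85,85,85]}'; python3 -m handwheel '{"linear":[[0.04,0.005,0],[0.04,0.005,0],[0,0,0]],"twist":[0,0,0],"jaw":[85,85,85]}'
```

```text
t: 13.45
eef_pos: [0.5792, 0.0097, 0.0037]
eef_rot: [-0.068, 0.998, -0.0, -0.001]
contact_force: [-6.1, -0.9, 2.9]
width: 0.085
t: 13.75
eef_pos: [0.5792, 0.0098, 0.0035]
eef_rot: [-0.068, 0.998, 0.0, -0.003]
contact_force: [-11.1, -2.2, 8.9]
width: 0.0846
```

Firm contact (11 N, no further advance). I'll back off straight, raise and verify.

```bash
python3 -m handwheel '{"linear":[[-0.2,-0.028,0],[-0.4,-0.05,0],[-1,-0.13,0],[-1,-0.13,0],[-1,0,0.8],[-1,0,1],[-1,0,1],[0,0,0],[0,0,0]],"twist":[0,0,0,0,0,0,0,0,0],"jaw":[85,85,85,85,85,85,85,85,85]}'; python3 m.py
python3 - <<'E'
from h import *
grab('side','side6');p=cv2.imread('pics/side6.png')[170:300,270:450]
q=cv2.resize(p,None,fx=4,fy=4); cv2.imwrite('pics/side6c.png',q)
E
```

```text
t: 14.65
eef_pos: [0.4429, 0.0016, 0.0745]
eef_rot: [-0.068, 0.998, -0.0, 0.002]
contact_force: [0.1, 0.4, -0.1]
width: 0.0852
scene toe_left 0.58 [0.6506 0.0693 0.    ]
scene toe_right 0.75 [ 0.661  -0.0309  0.    ]
scene top_edge 0.91 [0.6621 0.0139 0.0265]
scene heel 0.89 [0.5761 0.0127 0.    ]
scene plate 1086 (0.6358872652053833, -0.0027994662523269653) (0.09011992067098618, 0.19720441102981567) 8.500689506530762 z [0.0213 0.0286 0.0309]
[(np.float64(-0.05), array([0.6695, 0.6713])), (np.float64(-0.030000000000000002), array([0.613 , 0.6672])), (np.float64(-0.010000000000000002), array([0.5955, 0.6647])), (np.float64(0.009999999999999995), array([0.5952, 0.6612])), (np.float64(0.03), array([0.5928, 0.6581])), (np.float64(0.05), array([0.584 , 0.6556]))]
side toe_left 0.74 [0.6566 0.0776 0.    ]
side toe_right 0.56 [ 0.6597 -0.0285  0.    ]
side top_edge 0.8 [0.6582 0.0271 0.0265]
side heel 0.6 [0.5894 0.014  0.    ]
side plate 981 (0.633142352104187, 0.017019428312778473) (0.08818987756967545, 0.11373429000377655) 7.89387845993042 z [0.0248 0.0274 0.0304]
[(np.float64(-0.030000000000000002), array([0.5966, 0.6649])), (np.float64(-0.010000000000000002), array([0.5937, 0.6654])), (np.float64(0.009999999999999995), array([0.5907, 0.6623])), (np.float64(0.03), array([0.5878, 0.6606])), (np.float64(0.05), array([0.5855, 0.6549]))]
15.15 [0.442  0.0016 0.0734]
```

View pics/side6c.png

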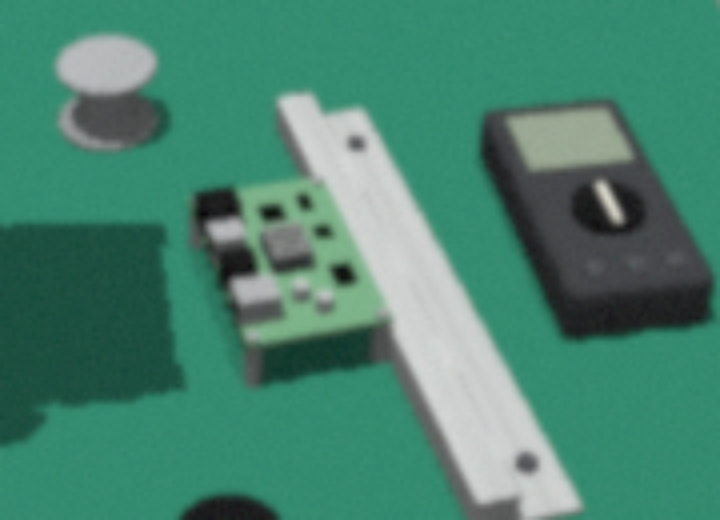

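```bash
python3 -c "
from cell import r
print(r.hand_in())"
```

```text
the job is handed in; nothing more can be done
None
```

I tipped the board over onto its four legs with the open fingertips. I then pushed it along the bench at its rear edge, turning it to match the rail, until contact with the rail read about 11 N. I backed the fingers off and handed in at about 15 s.

**Last checks:**
- **Square to the rail:** the board's rear edge is at 0.138 rad and the rail at 0.135 rad.
- **Flush:** the rear edge is about 69 mm from the rail face, against a 70 mm board length. That is flush within measurement error.
- **Upright:** the plate sits level at about 27 mm height, component side up. The board's middle is about 10 mm from the rail's middle along the rail.
- **Fingers clear:** they are more than 100 mm behind the board. The spool and multimeter look unmoved, and the arm stayed away from the jar.

**What disagreed or went wrong:**
- **Toe points:** the network's individual toe points scattered by several mm between the two cameras. I relied on the depth edges and the contact force instead.
- **First descent:** I had the jaw direction wrong, and a finger came close behind the board. I backed off and turned the jaws before touching anything.

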